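Set the flywheel brake through the guard window

TASK

Put the brake of the classroom flywheel on: reach with the fingertips down through the window in the top of its guard and press the brake lever fully down to its stop, then draw the fingers back out above the guard. Do not touch the guard, do not pull the lever up, and leave the flask, the stopper and the spoon where they are.

Things in the scene. Friction and masses are not known exactly. Their poses are not given: they have to be found in the camera images.
- guard: Fixed hood over the flywheel, 240 (its x) by 200 (its y) by 160 mm high, plywood top 9 mm thick, clear plastic sides closed all round; it stands on the table, its origin is the centre of its underside, z up. It is turned about the vertical by up to 0.5 rad. The only opening is the window in the top.
- window (a point): Centre of the guard's rectangular window, level with the upper face of the top (160 mm above the table). The window is 90 mm along the guard's x and 80 mm along its y; axes as the guard's. The flat plywood rim around it is at least 40 mm wide.
- lever_pad (a point): Centre of the upper face of the brake lever's flat steel pad, seen through the window, at most 12 mm off the window's centre each way. Pad: 36 mm along the lever, 40 mm across, 6 mm thick. Raised it lies 10 to 20 mm below the guard's upper face, sloping up away from the hinge; fully down it is level, its upper face 123 mm above the table. Site x: towards the hinge.
- brake_lever (a joint): Lever angle in rad: 0 = fully raised, growing as it is pressed down, 0.26 = down on its stop; starts at 0.04 to 0.09. No spring: friction (about 2.5 N at the pad) keeps it where it is left. Its level hinge lies 110 mm from the pad centre towards the guard's +x (lever turned up to 0.06 rad from that), 120 mm above the table.
- flask: Loose conical glass flask, 70 mm across the foot and 108 mm high, standing on the table beside the guard; origin at the centre of its underside. Leave it alone.
- stopper: Loose red tapered stopper, 24 to 32 mm across and 28 mm high, standing on the table on the other side of the guard; origin at the centre of its underside. Leave it alone.
- spoon: Loose steel spoon, 150 mm long along its x, lying on the table beyond the guard; origin under its middle. Leave it alone.
Mind the look-alikes: they are no part of the job. Leave any green or orange look-alike of the part that bears lever_pad alone.

How it is judged:
By the outcome, as a careful person would: the job done as asked, in the order asked, and still so for the second after the job is handed in, with the robot touching nothing.
It also fails if it takes over 32 s, if anything falls off the work surface, if the arm or the gripper's body presses on something with over 40 N, if the wrist force passes 120 N, or if a joint passes its speed limit or range.

ROBOT

A 7-joint arm with a two-finger parallel gripper is mounted at the origin on the work surface. World frame = base frame: x ahead of the robot, y to its left, z up, the work surface at z = 0. Lengths are in mm, angles in degrees, forces in N, time in s.
With the tool pointing down it reaches from about 425 to 875 mm from the base axis. Payload 4.7 kg.
Tool frame: the origin (TCP) lies at the very end of the fingers, on their centre line; the grasp point (between the pads) lies 19 mm behind it; z points along the fingers, y is the line along which they close (so a half turn about z gives the same grasp; the last joint's range is limited). The gripper opens to 85 mm and grips with 20 to 120 N. Pads are 22 mm wide; open, the fingers measure 114 mm over their backs; the gripper's body (76 mm by 85 mm) begins 54 mm behind the grasp point. The pads swing forward as they close: fully open they stand 13 mm farther back than shut.
Start: joints at [-72.989, 18.392, -4.016, 83.108, 1.295, 78.541, -3.26], TCP at [181.406, 624.193, 231.349] pointing down, gripper open.
Joint ranges: [-163.93, 163.93], [-17.29, 119.83], [-79.2, 71.16], [3.27, 140.29], [-89.18, 269.18], [5.43, 117.66], [-154.24, 154.24]. Speed limits (degrees/s): [147.25, 147.25, 180, 180, 180, 180, 180].

INTERFACE

Orientations are given as [roll, pitch, yaw] about the fixed x, y, z axes, in that order (R = Rz(yaw) Ry(pitch) Rx(roll)).
In Python, from station import robot gives the robot as it stands.
- The arm moves only by the tool arm_command, never from a script. Its argument "targets" is text: rows parted by semicolons, each of 5 numbers parted by spaces: the finger opening in cm, from 0 to 8.54, then the shift along the tool's x, y, z in cm, then the turn about the tool's z in rad. In form: fingers dx dy dz roll; .... A call has 1 to 20 rows; each row shifts and turns the commanded pose from where the row before left it, along the tool's axes as they then stand; what a row does not reach is not made up. A row lasts 1/8 s, in which the tool goes at most 62.5 mm and 10.7 degrees, less where a joint would pass 70% of its speed; a pose out of reach is approached as far as the arm can. A call with a gripper value outside its range is refused whole. The fingers move at their own pace and stop on an object; "squeeze" is the grip in N (left out, the last holds). Time passes only in rows, so rows that do not move let the fingers close. It gives the time, the measured TCP pose, the force, the opening and the grip force at its end, in the units of the state.
- robot.state(): the state, without advancing time (a new reading comes with each control period).
- robot.get_image(name): name is "side" or "top"; returns (picture, depth): 384x512x3 uint8, red, green, blue; 384x512 float32, mm along the optical axis (not along the pixel's ray), 0 where there is no reading.
- robot.camera_info(name): a dict with "mtx" (3x3 intrinsics, pixels), "R" (3x3) and "t" (3): a world point X has camera coordinates R X + t. Camera axes: x right, y down, z forward; pixel columns grow to the right and rows downward; lengths in mm; the calibration is good to about 2 mm. A picture is of the moment at which its call begins. camera_info takes no time and is no camera call.
- robot.job_done(): hands the job in; it is judged then, once.
The state is a dict: "clock": time; "qpos": joint angles; "qd": joint speeds; "joint_torque": joint torques, N m; "ee_pos": TCP position; "orientation": TCP orientation; "ft_force": force on the tool from outside, world axes, zero at the start; "torque": the same for the moment, N m; "width": finger opening in mm; "grip_force": force on a finger pad.
Only numpy, scipy, OpenCV 4.12 (cv2) and the standard library are available. Lean on these libraries where they do the work, as an engineer would, in place of code of your own. Each camera call takes 0.05 s, during which the arm holds its last target. There are 200 camera calls.

## Working session

There is one attempt and no reset: what is moved stays moved. The work goes in short steps, Python scripts to look and compute and a tool call to move; the robot and the scene stay as the last step left them, time stands still between calls to the robot, and variables do not carry over. Pictures are saved under pics/ and viewed, at most 10 in all, crops included, and the job is handed in when it is done.

Besides the shell and the picture viewer there is one more tool, called after "Request:" as name(argument=value, ...) on one line, values as JSON. arm_command: Moves the arm, as the interface text tells. Its arguments: {"type":"object","properties":{"targets":{"type":"string"},"squeeze":{"type":"number"}},"required":["targets"]}

```bash
mkdir -p pics; python3 - <<'E'
from station import robot
import cv2,numpy as np
for n in("top","side"):
    p,d=robot.get_image(n); cv2.imwrite(f"pics/{n}0.png",p[:,:,::-1]); np.savez(f"{n}0.npz",p=p,d=d)
    c=robot.camera_info(n); print(n,c)
s=robot.state();print(s)
E
```

```text
top {'mtx': array([[425.26323657,   0.        , 256.4248853 ],
       [  0.        , 425.26323657, 192.56662872],
       [  0.        ,   0.        ,   1.        ]]), 'R': array([[ 0.02431379, -0.99964165,  0.0111985 ],
       [-0.98429472, -0.02589673, -0.17462318],
       [ 0.17485061, -0.00677688, -0.98457165]]), 't': array([ -14.33763827,  571.94692649, 1184.07726099])}
side {'mtx': array([[439.48272064,   0.        , 253.37768716],
       [  0.        , 439.48272064, 192.13741953],
       [  0.        ,   0.        ,   1.        ]]), 'R': array([[ 0.8925155 ,  0.45090146,  0.01019599],
       [ 0.35098489, -0.68018821, -0.64354767],
       [-0.28324139,  0.57795491, -0.76533812]]), 't': array([-497.8877767 , -127.75402633, 1225.96589654])}
{'clock': 0.1, 'qpos': array([-72.9910872 ,  18.43339372,  -4.01572698,  83.17024327,
         1.295677  ,  78.54035   ,  -3.26062697]), 'qd': array([-0.03988213, -0.08498404, -0.09156043, -0.06925685, -0.04737974,
        0.05512383,  0.00073452]), 'joint_torque': array([-5.56843606e-04, -4.94878364e+01, -3.84164918e-01, -3.15209198e+01,
        1.30292634e-02,  7.34344736e-03, -2.12075673e-05]), 'ee_pos': array([181.26643708, 623.69760031, 230.32855564]), 'orientation': array([-1.79901286e+02,  6.17618194e-03,  1.63800432e+02]), 'ft_force': array([-0.23433286,  0.77235745, -0.04706841]), 'torque': array([-3.66180396e-03, -7.98280641e-05,  3.12272487e-02]), 'grip_force': 0.0, 'width': 85.25945429422984}
```

View pics/top0.png

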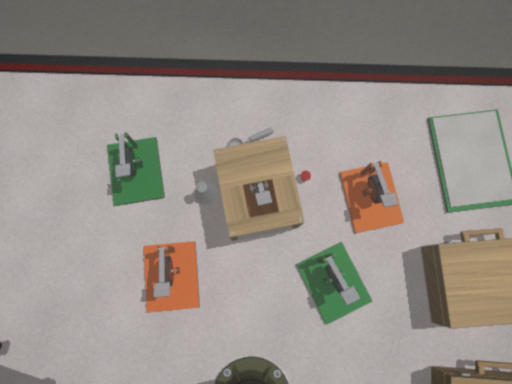

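View pics/side0.png

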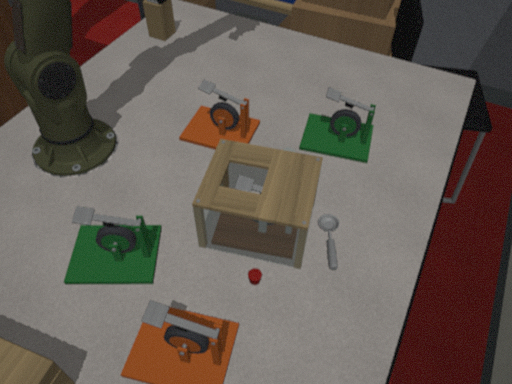

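The top view shows the guard's plywood top around (258,188), the window with the grey pad at about (263,198), the flask at (202,192), the stopper at (306,175) and the spoon at (250,138). In the side view the window is at (245,178). The green and orange rigs are the look-alikes.

```bash
cat > h.py <<'E'
from station import robot
import cv2,numpy as np
def world(n,d):
    c=robot.camera_info(n);K=c["mtx"];v,u=np.mgrid[:384,:512].astype(float)
    P=np.stack([(u-K[0,2])/K[0,0]*d,(v-K[1,2])/K[1,1]*d,d],-1)
    return (P-c["t"])@c["R"]
E
python3 - <<'E'
from h import *
for n,box in(("top",(205,130,310,245)),("side",(185,130,335,260))):
    f=np.load(n+"0.npz");p,d=f["p"],f["d"];W=world(n,d)
    x0,y0,x1,y1=box
    m=(abs(W[...,2]-160)<5)&(d>0);b=np.zeros_like(m);b[y0:y1,x0:x1]=1;m&=b
    print(n,m.sum(),np.median(W[m],0))
    # metric raster: grid of top-plane points, 1mm
    m8=m.astype(np.uint8)
    cs,hi=cv2.findContours(m8,cv2.RETR_CCOMP,cv2.CHAIN_APPROX_NONE)
    c=robot.camera_info(n);K=c["mtx"]
    def plane(uv,z):
        r=np.c_[uv,np.ones(len(uv))]@np.linalg.inv(K).T@c["R"]; o=-c["R"].T@c["t"]
        return (o+r*((z-o[2])/r[:,2])[:,None])[:,:2]
    for q,h in zip(cs,hi[0]):
        if cv2.contourArea(q)<150: continue
        print("hole" if h[3]>=0 else "outer",cv2.minAreaRect(plane(q[:,0].astype(float),160).astype(np.float32)))
    g=(p.max(2).astype(int)-p.min(2)<22)&(p.max(2)>100)&b&(W[...,2]>125)&(W[...,2]<156)
    g8=cv2.morphologyEx(g.astype(np.uint8),cv2.MORPH_OPEN,np.ones((3,3)))
    k,l,st,ce=cv2.connectedComponentsWithStats(g8)
    for i in range(1,k):
        if st[i,4]>15: print("grey",st[i],ce[i],np.median(W[l==i],0),np.percentile(W[l==i],[5,95],axis=0).round())
    cv2.imwrite(f"pics/{n}c.png",cv2.resize(p[y0:y1,x0:x1,::-1],None,fx=5,fy=5,interpolation=cv2.INTER_CUBIC))
E
```

```text
top 5567 [587.17887761   1.96055317 159.60387553]
outer ((573.1982421875, -2.3611221313476562), (240.25604248046875, 199.8810577392578), 12.715727806091309)
hole ((539.0792236328125, -9.526420593261719), (94.79962921142578, 88.29265594482422), 13.040674209594727)
grey [255 182  17  23 238] [262.6302521  195.24369748] [546.49854682 -14.17607691 145.14152594] [[527. -36. 138.]
 [580.  -1. 151.]]
side 6912 [594.71620527 -12.80064307 159.08649137]
outer ((574.39453125, -4.990730285644531), (239.66851806640625, 203.89376831054688), 12.731406211853027)
hole ((540.4281616210938, -11.305107116699219), (92.95340728759766, 82.99507141113281), 12.6581449508667)
grey [235 176  27  16 266] [246.28571429 184.33458647] [546.12608622 -15.83686177 145.2486735 ] [[529. -36. 139.]
 [574.  -2. 150.]]
grey [204 210   5   6  26] [205.73076923 212.23076923] [ 505.95900302 -119.77936216  140.91846159] [[ 502. -121.  129.]
 [ 512. -118.  150.]]
```

View pics/topc.png

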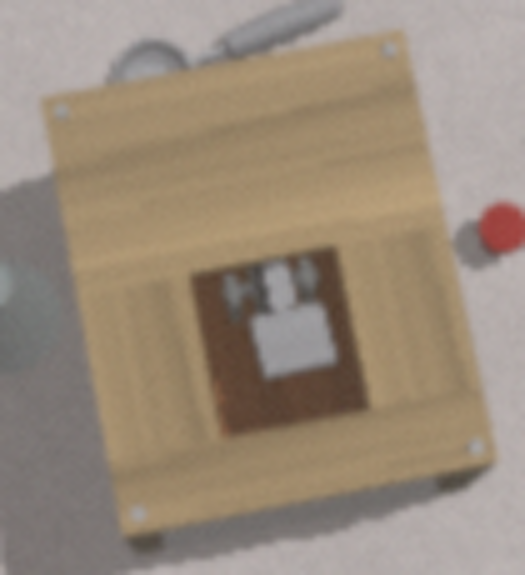

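View pics/sidec.png

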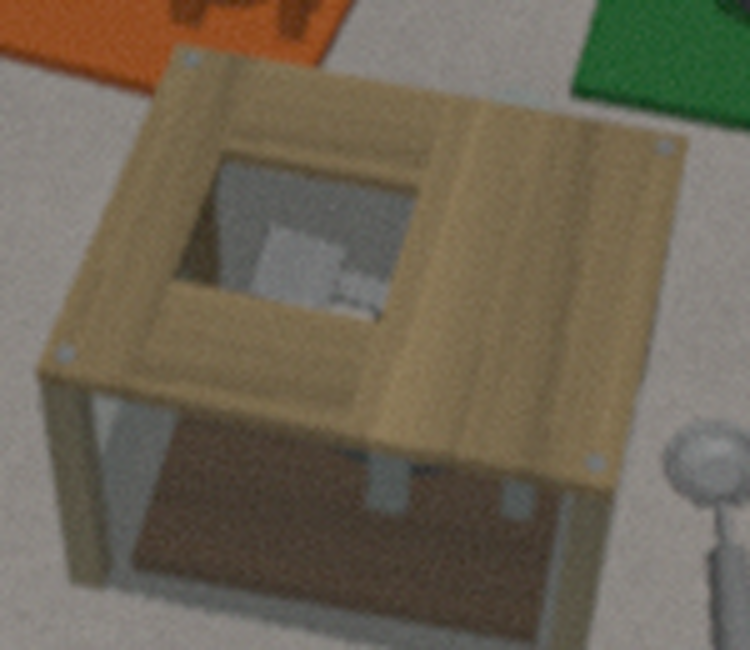

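Both views agree on the window: centre about (540,-10), turned about 12.7°. The pad is near the window's centre, its corners in the top crop at (250,317), (328,303), (340,357) and (267,380).

```bash
cat >> h.py <<'E'
def plane(n,uv,z):
    c=robot.camera_info(n);uv=np.array(uv,float)
    r=np.c_[uv,np.ones(len(uv))]@np.linalg.inv(c["mtx"]).T@c["R"]; o=-c["R"].T@c["t"]
    return (o+r*((z-o[2])/r[:,2])[:,None])[:,:2]
def tool(D,yaw):
    a=np.radians(yaw);return np.array([D[0]*np.cos(a)+D[1]*np.sin(a),D[0]*np.sin(a)-D[1]*np.cos(a),-D[2]])
E
python3 - <<'E'
from h import *
q=np.array([(250,317),(328,303),(340,370),(267,380)])/5+[205,130]
print("pad top",plane("top",q,145).mean(0),plane("top",q,145))
q=np.array([(272,225),(343,245),(320,305),(255,285)])/5+[185,130]
print("pad side",plane("side",q,145).mean(0))
for n,(x0,y0,x1,y1) in(("top",(255,192,272,206)),("side",(236,174,253,191))):
    f=np.load(n+"0.npz");p,d=f["p"],f["d"];W=world(n,d)
    W=W[y0:y1,x0:x1][(d[y0:y1,x0:x1]>0)]; W=W[(W[:,2]>130)&(W[:,2]<155)]
    print(n,W.mean(0),np.linalg.lstsq(np.c_[W[:,:2]-W[:,:2].mean(0),np.ones(len(W))],W[:,2],rcond=None)[0])
for n in("top",):
    W=world(n,np.load("top0.npz")["d"]); print("max z left",[W[a:b,c:e,2].max() for a,b,c,e in((130,210,100,170),(240,315,140,205))])
s=robot.state();e=s["ee_pos"];yaw=102.7
print(tool(np.array([540,-14,260])-e,yaw),s["orientation"])
E
```

```text
pad top [539.83675514 -20.49985915] [[552.96326476   4.54528127]
 [561.67856113 -37.06224041]
 [525.54854799 -44.1312667 ]
 [519.1566467   -5.35121075]]
pad side [542.56071249 -15.68784517]
top [541.40475932 -17.23780636 146.35577759] [-2.04169332e-01 -6.85056844e-02  1.46355778e+02]
side [542.87404264 -18.36833013 146.04172946] [-2.07603987e-01 -4.40741912e-02  1.46041729e+02]
max z left [np.float64(1265.8446567547787), np.float64(1265.8446567547787)]
[-700.96224987  209.76158575  -29.67144436] [-1.79901286e+02  6.17618194e-03  1.63800432e+02]
```

Request:
arm_command(targets="0 0 0 -0.5 0.178;0 0 0 -0.5 0.178;0 0 0 -0.5 0.178;0 0 0 -0.5 0.178;0 0 0 -0.5 0.178;0 0 0 -0.5 0.178;0 -3 0.9 0 0;0 -5 1.5 0 0;0 -5 1.5 0 0;0 -5 1.5 0 0;0 -5 1.5 0 0;0 -5 1.5 0 0;0 -5 1.5 0 0;0 -5 1.5 0 0;0 -5 1.5 0 0;0 -5 1.5 0 0;0 -5 1.5 0 0;0 -5 1.5 0 0;0 -5 1.5 0 0;0 -4 1 0 0", squeeze=20)

```text
clock: 2.6
ee_pos: [522.3, 11.5, 261.2]
orientation: [-180.0, 0.0, 102.5]
ft_force: [0.9, 0.0, -0.4]
width: -0.1
grip_force: 0.0
```

Request:
arm_command(targets="0 0 0 0 0;0 0 0 0 0;0 0 0 0 0;0 0 0 0 0")

```text
clock: 3.1
ee_pos: [521.5, 15.0, 261.3]
orientation: [180.0, -0.0, 102.7]
ft_force: [0.3, 0.0, 0.2]
width: 0.1
grip_force: 0.0
```

```bash
python3 - <<'E'
from h import *
s=robot.state();e=s["ee_pos"];print(s["clock"],e,s["orientation"],s["ft_force"],s["width"])
print(tool(np.array([539.5,-18,180])-e,s["orientation"][2]))
for n in("top","side"):
    p,d=robot.get_image(n);x0,y0,x1,y1=(205,110,325,245) if n=="top" else (165,90,335,250)
    cv2.imwrite(f"pics/{n}1.png",cv2.resize(p[y0:y1,x0:x1,::-1],None,fx=3,fy=3))
a=cv2.imread("pics/top1.png");b=cv2.imread("pics/side1.png");h=max(len(a),len(b))
pd=lambda i:cv2.copyMakeBorder(i,0,h-len(i),0,0,0)
i=np.hstack([pd(a),pd(b)]);cv2.imwrite("pics/both1.png",i[:, :]if i.shape[1]<=800 else cv2.resize(i,(800,int(h*800/i.shape[1]))))
E
```

```text
3.1 [521.54197582  14.97927775 261.28843246] [ 1.79998958e+02 -2.68387964e-02  1.02730253e+02] [0.32655953 0.03775942 0.1572347 ] 0.09422182938628916
[-36.12584488  10.24923044  81.28843246]
```

View pics/both1.png

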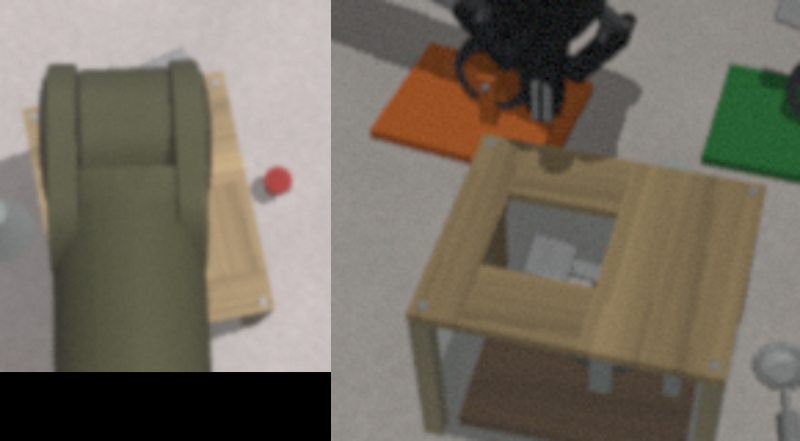

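The top view is blocked by the arm. The side view shows the shut fingertips at about (541,110), well above the guard, with the window and pad clear. I'll centre over the pad, then lower.

Request:
arm_command(targets="0 -2 0.6 0 0;0 -1.6 0.4 0 0;0 0 0 0 0;0 0 0 2 0;0 0 0 3 0;0 0 0 2.5 0;0 0 0 0.6 0;0 0 0 0 0;0 0 0 0 0;0 0 0 0 0")

```text
clock: 4.45
ee_pos: [540.1, -19.1, 181.3]
orientation: [179.9, -0.0, 102.6]
ft_force: [-0.1, 0.7, 1.4]
width: -0.1
grip_force: 0.0
```

```bash
python3 - <<'E'
from h import *
s=robot.state();e=s["ee_pos"];print(s["clock"],e,s["orientation"],s["ft_force"],s["width"])
print(tool(np.array([539.5,-18,150])-e,s["orientation"][2]))
p,d=robot.get_image("side");cv2.imwrite("pics/side2.png",cv2.resize(p[110:260,185:335,::-1],None,fx=4,fy=4,interpolation=cv2.INTER_CUBIC))
E
```

```text
4.45 [540.05225199 -19.1021958  181.27159653] [ 1.79901634e+02 -5.83237303e-03  1.02608638e+02] [-0.12841822  0.683453    1.40689603] -0.12593908793064817
[ 1.19616639 -0.29833509 31.27159653]
```

View pics/side2.png

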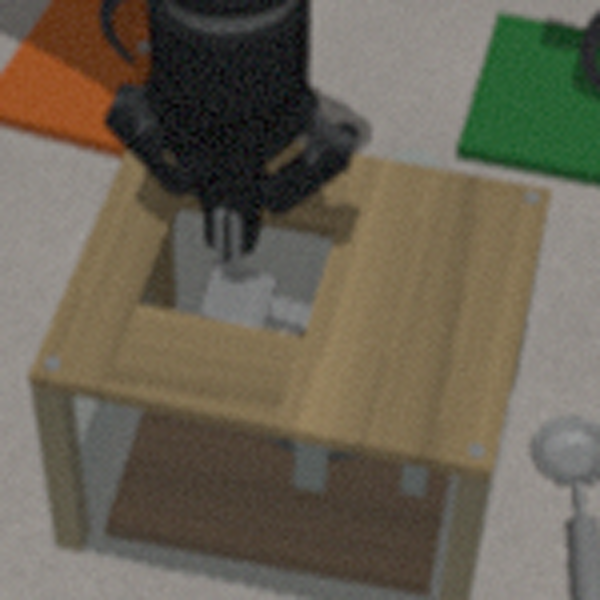

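Fingertips at (232,255) in the crop are above the far-left part of the pad, which matches height parallax. The spread links stay well above the guard. Lowering.

Request:
arm_command(targets="0 0.1 0 1 0;0 0 0 1 0;0 0 0 1 0;0 0 0 0.5 0;0 0 0 0.5 0;0 0 0 0.5 0;0 0 0 0.3 0;0 0 0 0 0;0 0 0 0 0")

```text
clock: 5.62
ee_pos: [539.4, -18.0, 132.4]
orientation: [180.0, -0.0, 102.6]
ft_force: [0.2, -0.4, 0.3]
width: 0.1
grip_force: 0.0
```

Request:
arm_command(targets="0 0 0 0.4 0;0 0 0 0.4 0;0 0 0 0.2 0;0 0 0 0 0")

```text
clock: 6.12
ee_pos: [539.2, -18.2, 123.0]
orientation: [-180.0, -0.0, 102.6]
ft_force: [-3.0, -0.6, 7.7]
width: -0.5
grip_force: 3.5
```

Request:
arm_command(targets="0 0 0 0.2 0;0 0 0 0.2 0;0 0 0 0 0;0 0 0 0 0")

```text
clock: 6.62
ee_pos: [539.4, -18.2, 122.4]
orientation: [180.0, -0.2, 102.6]
ft_force: [-13.0, 0.3, 31.5]
width: 0.1
grip_force: 15.6
```

The force rose to 31 N at z = 122.4, so the lever is on its stop. Withdrawing straight up.

Request:
arm_command(targets="0 0 0 -0.5 0;0 0 0 -1 0;0 0 0 -1.5 0;0 0 0 -2 0;0 0 0 -3 0;0 0 0 -3 0;0 0 0 -3 0;0 0 0 0 0;0 4 -1.1 0 0;0 5 -1.4 0 0;0 5 -1.4 0 0;0 5 -1.4 0 0;0 5 -1.4 0 0;0 5 -1.4 0 0;0 0 0 0 0;0 0 0 0 0;0 0 0 0 0")

```text
clock: 8.75
ee_pos: [397.6, 245.7, 258.1]
orientation: [-180.0, 0.0, 102.4]
ft_force: [0.6, -0.0, -0.2]
width: -0.1
grip_force: 0.0
```

```bash
python3 - <<'E'
from h import *
s=robot.state();print(s["clock"],s["ee_pos"],s["ft_force"])
ims=[]
for n,(x0,y0,x1,y1) in(("top",(205,130,310,245)),("side",(205,140,310,255))):
    p,d=robot.get_image(n);W=world(n,d);ims.append(p[y0:y1,x0:x1,::-1])
    m=(abs(W[...,0]-539)<15)&(abs(W[...,1]+18)<15)&(d>0)&(W[...,2]<165)
    w=W[m];w=w[w[:,2]>100];print(n,len(w),np.median(w,0),np.linalg.lstsq(np.c_[w[:,:2]-w[:,:2].mean(0),np.ones(len(w))],w[:,2],rcond=None)[0] if len(w)>5 else "")
cv2.imwrite("pics/end.png",cv2.resize(np.hstack(ims),None,fx=3.5,fy=3.5))
E
```

```text
8.75 [397.63660501 245.67656549 258.13693173] [ 0.58341717 -0.01850784 -0.15332087]
top 121 [539.28795388 -17.77474782 122.40309628] [-1.06335665e-03  1.96617946e-02  1.22366029e+02]
side 77 [537.17816544 -11.51407476 122.02931509] [-2.87876401e-03 -1.56201319e-02  1.22017374e+02]
```

View pics/end.png

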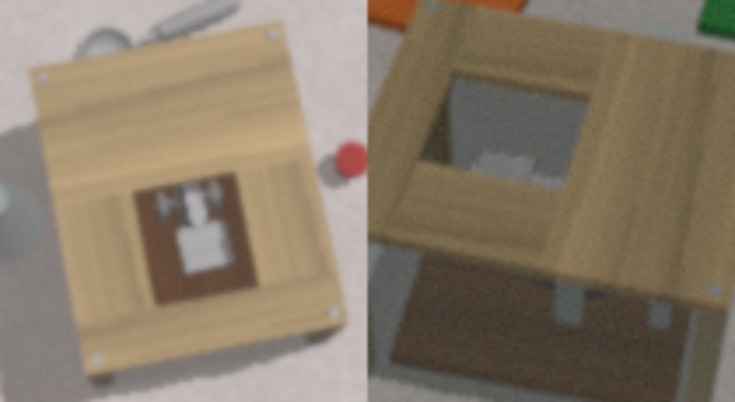

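The pad, at (203,247) in the left half, is level at 122 to 123 mm. The spoon and stopper look unmoved, as does the edge of the flask in view. The fingers are out and clear of the guard.

```bash
python3 -c "
from station import robot
print(robot.job_done())"
```

```text
the job is handed in; nothing more can be done
None
```

The brake lever is down on its stop, with its pad measured level at about 122 mm against the 123 mm given; the fingers came back out above the guard with no sign of touching it, and the job was handed in at about 9 s.

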